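# Shut and seal the nail tub

### The job

Take the pry bar off the nail tub and lay it flat on the bench, without dropping it. Then swing the tub's lid round on its pin until it is fully shut over the tub, and after that press its raised rim down all the way round, section by section, until every part is fully seated on the seal. Leave the other things on the bench where they stand.

Things in the scene. Friction and masses are not known exactly. Their poses are not given: they have to be found in the camera images.
- tub: White tub of nails, 120 (its x) x 170 (its y) x 80 mm high, walls 4 mm, open on top, nails to 45 mm above the bench; fixed. Origin: centre of its underside, on the bench; x points away from the robot (turned up to 20 degrees), z up. A 16 mm post at its far right corner (x 74, y -99 mm) carries the lid's pin.
- lid (a joint): Swing angle (rad) of the tub's flat red lid about its upright pin: 0 = shut over the tub, at its stop; grows counter-clockwise from above, out to the robot's right, to 2.1; starts 1.45 to 1.95. About 0.5 N at the edge moves it; it stays where left. Lid 128 x 178 mm, level, at fixed height: lowest edge 76 to 80 mm, panel top 89 mm, raised rim top 99 mm above the bench.
- pivot (a point): The upright pivot pin of the lid, 84 mm above the bench; does not move.
- lid_edge (a point): Point on the outer face of the lid's long free side (over the tub's near long side when shut), 84 mm up; from the pin 138 mm along the lid's -x and 129 mm along its +y. Moves with the lid; its frame is the lid's: equal to the tub's when shut, turned by the swing angle when open. Pushing along its +x swings the lid shut. That side runs on 59 mm along +y to the free end.
- bar: Flat dark steel pry bar lying across the tub's open mouth from long side to long side, blocking the lid: 190 mm long (its x), 24 wide, 7 thick, with a heel 6 mm long and 20 mm high turned up at its -x end; 0.15 to 0.31 kg. Origin: centre of its underside, 80 mm above the bench at first; z up.
- carton: Brown carton, 60 x 80 x 95 mm high, standing by the tub. Origin: centre of its underside. Leave alone.
- pail: Small round white pail with red lid, 82 mm across, 88 mm high, standing by the tub. Origin: centre of its underside. Leave alone.
- glue: White bottle, 56 mm across, 125 mm high, standing by the tub. Origin: centre of its underside. Leave alone.
- flatbox: Low flat carton with a green band, 100 x 65 x 40 mm high, lying on the bench below the swung-out lid. Origin: centre of its underside. Leave alone.
- rim_1 (a joint): How far (m) rim section 1 has been pressed down into the seal: 0 = fully proud, 0.008 = fully seated (its stop); starts 0 to 0.004. Moves straight down under a push of 7 to 9 N and stays where it is left.
- rim_1_top (a point): Place to press on top of rim section 1 of the lid (corner section, the corner nearest the robot's left): with the lid shut at x -55, y 70 mm in the tub's frame. The rim is a flat band 18 mm wide in six sections end to end; per long side a middle (58 mm) and two corners (58 mm, and round half the short side). Top 99 mm above the bench when proud, 91 when seated; rides with the lid.
- rim_2 (a joint): How far (m) rim section 2 has been pressed down into the seal: 0 = fully proud, 0.008 = fully seated (its stop); starts 0 to 0.004. Moves straight down under a push of 7 to 9 N and stays where it is left.
- rim_2_top (a point): Place to press on top of rim section 2 of the lid (middle section of the near long side): with the lid shut at x -55, y 0 mm in the tub's frame. The rim is a flat band 18 mm wide in six sections end to end; per long side a middle (58 mm) and two corners (58 mm, and round half the short side). Top 99 mm above the bench when proud, 91 when seated; rides with the lid.
- rim_3 (a joint): How far (m) rim section 3 has been pressed down into the seal: 0 = fully proud, 0.008 = fully seated (its stop); starts 0 to 0.004. Moves straight down under a push of 7 to 9 N and stays where it is left.
- rim_3_top (a point): Place to press on top of rim section 3 of the lid (corner section, near right): with the lid shut at x -55, y -70 mm in the tub's frame. The rim is a flat band 18 mm wide in six sections end to end; per long side a middle (58 mm) and two corners (58 mm, and round half the short side). Top 99 mm above the bench when proud, 91 when seated; rides with the lid.
- rim_4 (a joint): How far (m) rim section 4 has been pressed down into the seal: 0 = fully proud, 0.008 = fully seated (its stop); starts 0 to 0.004. Moves straight down under a push of 7 to 9 N and stays where it is left.
- rim_4_top (a point): Place to press on top of rim section 4 of the lid (corner section, far right, beside the pivot pin): with the lid shut at x 55, y -70 mm in the tub's frame. The rim is a flat band 18 mm wide in six sections end to end; per long side a middle (58 mm) and two corners (58 mm, and round half the short side). Top 99 mm above the bench when proud, 91 when seated; rides with the lid.
- rim_5 (a joint): How far (m) rim section 5 has been pressed down into the seal: 0 = fully proud, 0.008 = fully seated (its stop); starts 0 to 0.004. Moves straight down under a push of 7 to 9 N and stays where it is left.
- rim_5_top (a point): Place to press on top of rim section 5 of the lid (middle section of the far long side): with the lid shut at x 55, y 0 mm in the tub's frame. The rim is a flat band 18 mm wide in six sections end to end; per long side a middle (58 mm) and two corners (58 mm, and round half the short side). Top 99 mm above the bench when proud, 91 when seated; rides with the lid.
- rim_6 (a joint): How far (m) rim section 6 has been pressed down into the seal: 0 = fully proud, 0.008 = fully seated (its stop); starts 0 to 0.004. Moves straight down under a push of 7 to 9 N and stays where it is left.
- rim_6_top (a point): Place to press on top of rim section 6 of the lid (corner section, far left): with the lid shut at x 55, y 70 mm in the tub's frame. The rim is a flat band 18 mm wide in six sections end to end; per long side a middle (58 mm) and two corners (58 mm, and round half the short side). Top 99 mm above the bench when proud, 91 when seated; rides with the lid.
Mind the look-alikes: they are no part of the job. Of the things like the bar, leave any that is pink; of the rest the larger one is meant. There is more than one size of the tub; the one meant has the size given above.

How it is judged:
On the way, in this order (a step that is already met when the one before it is completed fails the run):
1. the pry bar lies flat on the bench, released, while the lid is still swung out (height (world z) of bar below 0.012 m and angle between bar's own z axis and vertical below 0.12 rad and linear speed of bar below 0.05 m/s and contact force between the fingers and bar below 0.2 N and value of joint lid above 1 rad), for 0.2 s.
2. the lid is swung shut over the tub (value of joint lid below 0.05 rad), for 0.2 s.
3. all six rim sections are pressed home with the lid shut (value of joint each of rim_1, rim_2, rim_3, rim_4, rim_5, rim_6 above 0.0062 m and value of joint lid below 0.05 rad), for 0.2 s.
At the end, for the whole second after the job is handed in: The pry bar lies flat on the bench (underside within 12 mm of it, tilt under 0.12 rad), at rest and released; the lid is within 0.05 rad of fully shut; all six rim sections are pressed down more than 6.2 of their 8 mm (all of step 3 and height (world z) of bar below 0.012 m and angle between bar's own z axis and vertical below 0.12 rad and linear speed of bar below 0.05 m/s and contact force between the fingers and bar below 0.2 N); the robot touches nothing.
It fails at once if a bystander (carton, pail, bottle or flat box) is shifted or knocked by more than 20 mm, or tipped (distance of any of carton, pail, glue, flatbox from where it was at the start of the episode above 0.02 m or angle between any of carton, pail, glue, flatbox's own z axis and vertical above 0.25 rad).
It fails at once if the pry bar is dropped or thrown (linear speed of bar above 0.8 m/s and contact force between the fingers and bar below 0.1 N).
It fails at once if a rim section is pressed home while the lid is still off the tub (value of joint lid above 0.1 rad and value of joint any of rim_1, rim_2, rim_3, rim_4, rim_5, rim_6 above 0.0062 m).
It also fails if it takes over 72 s, if anything falls off the work surface, if the arm or the gripper's body presses on something with over 40 N, if the wrist force passes 120 N, or if a joint passes its speed limit or range.

### The arm

A 6-joint arm with a two-finger parallel gripper is mounted at the origin on the work surface. World frame = base frame: x ahead of the robot, y to its left, z up, the work surface at z = 0. Lengths are in m, angles in rad, forces in N, time in s.
With the tool pointing down it reaches from about 0.25 to 0.775 m from the base axis. Payload 4 kg.
Tool frame: the origin (TCP) lies midway between the tips of the shut fingers; the grasp point (between the pads) lies 19 mm behind it; z points along the fingers, y is the direction in which the jaws open and shut (so a half turn about z gives the same grasp; the last joint's range is limited). The gripper opens to 94 mm and grips with 3 to 60 N. Pads are 16 mm wide; open, the fingers measure 119 mm over their backs; the gripper's body (75 mm by 177 mm) begins 78 mm behind the grasp point.
Start: joints at [-1.238, 0.087, 1.371, -0, 1.684, -0.103], TCP at [0.232, -0.499, 0.206] pointing down, gripper open.
Joint ranges: [-3.1, 3.1], [-0.76, 2.03], [0.27, 2.55], [-1.08, 4.22], [0.17, 2.65], [-2.57, 2.57]. Speed limits (rad/s): [2.79, 2.79, 3.14, 3.14, 3.14, 3.14].

### API

Orientations are given as a unit quaternion [x, y, z, w].
In Python, from workcell import get_obs, snapshot, sign_off gives the robot as it stands.
- The arm moves only by the tool move_arm, never from a script. Its arguments are lists of equal length, an entry for each row: "delta_pos": the shift along the world's x, y, z in m, a list of three; "angular": the turn, a rotation vector about the world's x, y, z in rad, a list of three; "gripper": the opening, from -1 (shut) to 1 (fully open), so that 0 is half open. In form: {"delta_pos": [[tx, ty, tz], ...], "angular": [[ax, ay, az], ...], "gripper": [gripper, ...]}. A call has 1 to 8 rows; each row shifts and turns the pose as measured when the row begins; what a row does not reach is not made up. A row lasts 1/10 s, in which the tool goes at most 50 mm and 8.59 degrees, less where a joint would pass 70% of its speed; a pose out of reach is approached as far as the arm can. A call is refused whole if a number of a shift passes 0.05 or a number of a turn 0.15, either way. A call with a gripper value outside its range is refused whole. The fingers move at their own pace and stop on an object; the grip force is fixed at half the most. Time passes only in rows, so rows that do not move let the fingers close. It gives the time, the measured TCP pose, the force and the opening at its end, in the units of the state.
- get_obs(): the state, without advancing time (a new reading comes with each control period).
- snapshot(name): name is "side" or "top" or "wrist"; returns a dict with "pixels" (480x640x3 uint8, red, green, blue), "intrinsics" (3x3 intrinsics, pixels), "dist_coeffs" ([k1, k2, p1, p2, k3] as OpenCV has them; the pictures are not rectified), "R" (3x3) and "t" (3): a world point X has camera coordinates R X + t. Camera axes: x right, y down, z forward; pixel columns grow to the right and rows downward; lengths in m; the calibration is good to about 2 mm. A picture is of the moment at which its call begins. There is no depth.
- sign_off(): hands the job in, once; it reports no verdict.
The state is a dict: "time": time; "qpos": joint angles; "qd": joint speeds; "tau": joint torques, N m; "ee_pos": TCP position; "orientation": TCP orientation; "ft_force": force on the tool from outside, world axes, zero at the start; "ft_torque": the same for the moment, N m; "gripper_width": finger opening in m.
Only numpy, scipy, OpenCV 4.12 (cv2) and the standard library are available. Lean on these libraries where they do the work, as an engineer would, in place of code of your own. Each camera call takes 0.05 s, during which the arm holds its last target.

## Working session

There is one attempt and no reset: what is moved stays moved. The work goes in short steps, Python scripts to look and compute and a tool call to move; the robot and the scene stay as the last step left them, time stands still between calls to the robot, and variables do not carry over. Pictures are saved under pics/ and viewed, and the job is handed in when it is done.

Besides the shell and the picture viewer there is one more tool, called by a JSON object that holds its "op" and its "data", one argument or row to a line. move_arm: Moves the arm, as the interface text tells. Its arguments: {"type":"object","properties":{"delta_pos":{"type":"array","items":{"type":"array","items":{"type":"number"}}},"angular":{"type":"array","items":{"type":"array","items":{"type":"number"}}},"gripper":{"type":"array","items":{"type":"number"}}},"required":["delta_pos","angular","gripper"]}

```bash
ls; mkdir -p pics; python3 - <<'E'
from workcell import *
import cv2
for n in ["side","top","wrist"]:
    s=snapshot(n); cv2.imwrite(f"pics/{n}0.png",s["pixels"][:,:,::-1]); print(n,s["intrinsics"].tolist(),s["dist_coeffs"],s["R"].tolist(),s["t"])
print(get_obs())
E
```

```text
pics
side [[462.18414233875853, 0.0, 312.2152845446598], [0.0, 462.18414233875853, 242.91382987474935], [0.0, 0.0, 1.0]] [-0.11747025  0.          0.          0.          0.        ] [[-0.840011297139043, -0.5423850236932178, 0.014124685911210234], [-0.2796713836843005, 0.4105355894339041, -0.8678965646643991], [0.4649354125326351, -0.7329931895191555, -0.4965441030680396]] [0.5349764 0.2282763 0.7178268]
top [[548.3375772504583, 0.0, 322.8692972019748], [0.0, 548.3375772504583, 235.36349907452282], [0.0, 0.0, 1.0]] [-0.09784993  0.          0.          0.          0.        ] [[-0.027849379800569438, -0.9994644755016524, -0.017180636045577374], [-0.9947769988691664, 0.029399017089233894, -0.09774671511125668], [0.09819946316338944, 0.014368716170691414, -0.9950630158085606]] [0.06977122 0.62523555 1.27076137]
wrist [[379.21463507263593, 0.0, 321.91434679099956], [0.0, 379.21463507263593, 246.26228641425638], [0.0, 0.0, 1.0]] [-0.05189148  0.          0.          0.          0.        ] [[0.4222007924887288, -0.9065003033710851, -0.0019211480998840998], [-0.8687506146411236, -0.40522236091038616, 0.2847230369655476], [-0.2588800115546988, -0.11854129325406083, -0.9586078976365133]] [-0.54889269 -0.03072772  0.39369563]
{'time': 0.15, 'qpos': array([-1.23808665e+00,  8.78162128e-02,  1.37183368e+00,  1.39223369e-05,
        1.68357578e+00, -1.03075950e-01]), 'qd': array([ 0.00069624, -0.00202441, -0.00514823, -0.00013646, -0.00070621,
        0.00112332]), 'tau': array([ 1.25585848e-04, -3.40644622e+01, -3.02792394e+01,  7.17752776e-02,
        3.04965943e-02, -1.34058773e-04]), 'ee_pos': array([ 0.23205309, -0.49822411,  0.20459335]), 'orientation': array([ 9.76354639e-01,  2.16173430e-01, -8.66707708e-05, -8.11922392e-04]), 'ft_force': array([-0.01568096,  0.04323767, -0.52135606]), 'ft_torque': array([-0.08084058,  0.05326312, -0.02264846]), 'gripper_width': 0.0941398026381121}
```

View pics/top0.png

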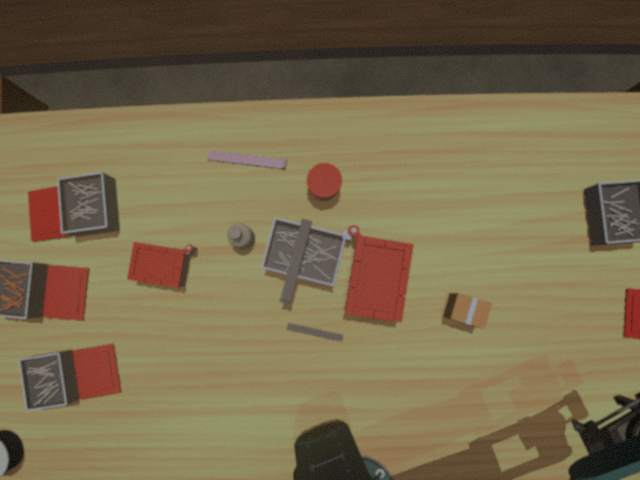

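View pics/side0.png

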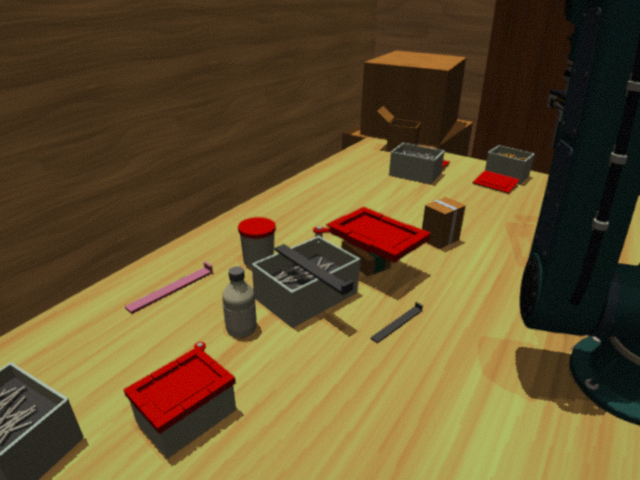

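View pics/wrist0.png

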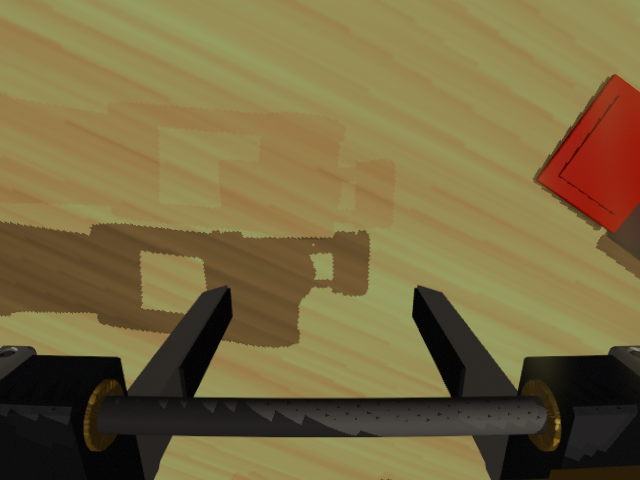

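```bash
python3 - <<'E'
import cv2,numpy as np
a=cv2.imread("pics/top0.png")[200:345,220:420]; b=cv2.imread("pics/side0.png")[200:340,220:440]
a=cv2.resize(a,(800,580),interpolation=cv2.INTER_CUBIC); cv2.imwrite("pics/ctop.png",a)
cv2.imwrite("pics/cside.png",cv2.resize(b,(800,509),interpolation=cv2.INTER_CUBIC))
E
```

```text
(no output)
```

View pics/ctop.png

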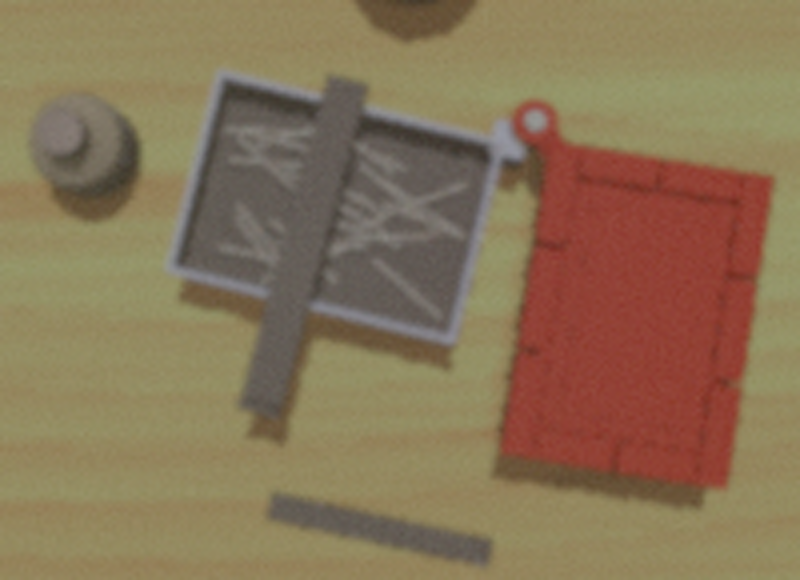

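View pics/cside.png

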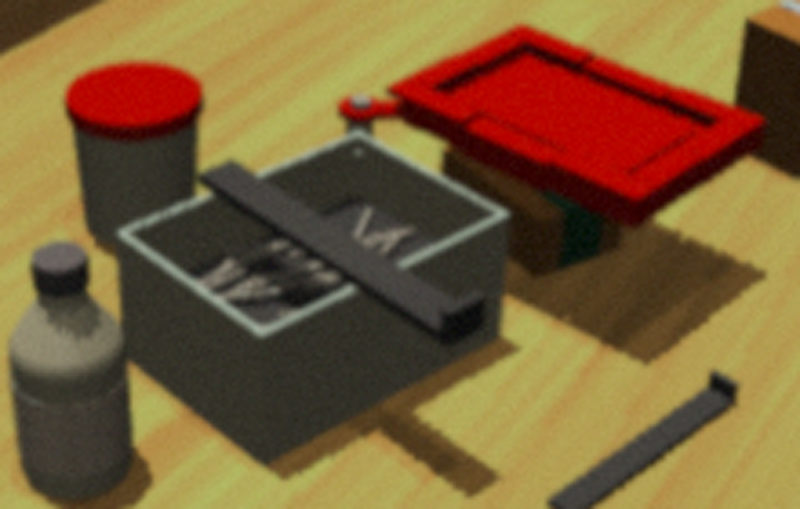

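```bash
cat > h.py <<'E'
from workcell import *
import cv2,numpy as np
def ray(s,px):
    u=cv2.undistortPoints(np.array([[px]],float),s["intrinsics"],s["dist_coeffs"])[0,0]
    R=np.array(s["R"]);t=np.array(s["t"]);return -R.T@t,R.T@np.array([u[0],u[1],1])
def onz(s,px,z):
    o,d=ray(s,px);return o+d*(z-o[2])/d[2]
def proj(s,X):
    return cv2.projectPoints(np.array([X],float),cv2.Rodrigues(np.array(s["R"]))[0],np.array(s["t"]),s["intrinsics"],s["dist_coeffs"])[0][0,0]
E
python3 - <<'E'
from h import *
s=snapshot("top"); np.set_printoptions(precision=4,suppress=True)
c=lambda x,y:(220+x/4,200+y/4)
def P(n,x,y,z): p=onz(s,c(x,y),z);print(n,p);return p
A=P("FL",219,72,.08);B=P("FR",500,140,.08);C=P("NR",455,345,.08);D=P("NL",170,270,.08)
print(np.linalg.norm((A-B)),np.linalg.norm(B-C),np.linalg.norm(C-D),np.linalg.norm(D-A))
m=(A+B+C+D)/4; v=(A-B)+(D-C); y1=np.arctan2(-v[0],v[1]); w=(A-D)+(B-C); y2=np.arctan2(w[1],w[0]);print("tub",m,y1,y2)
pin=P("pin",537,121,.1)
b1=P("barfar",348,81,.087);b2=P("barnear",261,410,.1);print(np.linalg.norm((b1-b2)[:2]),np.arctan2(*(b1-b2)[[1,0]]))
for n,x,y in [("l1",548,145),("l2",773,177),("l3",727,488),("l4",503,455)]: P(n,x,y,.099)
P("glue",75,138,.12);P("fb1",270,507,.0);P("fb2",490,552,0)
s2=snapshot("side")
d=lambda x,y:(220+x*.275,200+y*.275)
# triangulate far end/near end via side at z
for n,x,y,z in [("pin",362,103,.1),("tubNL",262,332,.08),("tubFL",122,232,.08),("tubNR",508,212,.08),("barfar",220,170,.087),("heeltopR",480,302,.1),("lidcorner",768,122,.099),("lidc2",638,208,.099)]: print(n,onz(s2,d(x,y),z))
E
```

```text
FL [0.6655 0.1605 0.08  ]
FR [0.6215 0.0005 0.08  ]
NR [0.5056 0.0297 0.08  ]
NL [0.5526 0.1907 0.08  ]
0.1659083613225034 0.11947637989633084 0.16777582648241354 0.11683672552598678
tub [0.5863 0.0954 0.08  ] -0.2762362519548753 -0.2539279291474976
pin [ 0.6297 -0.0201  0.1   ]
barfar [0.6572 0.0862 0.087 ]
barnear [0.4724 0.1388 0.1   ]
0.19210738880675293 -0.2773836118601198
l1 [ 0.616  -0.0258  0.099 ]
l2 [ 0.5942 -0.1516  0.099 ]
l3 [ 0.4219 -0.1189  0.099 ]
l4 [0.4438 0.0049 0.099 ]
glue [0.6257 0.2374 0.12  ]
fb1 [0.412  0.1434 0.    ]
fb2 [0.3818 0.0121 0.    ]
pin [0.6184 0.0033 0.1   ]
tubNL [0.5545 0.1936 0.08  ]
tubFL [0.6651 0.162  0.08  ]
tubNR [0.5085 0.0319 0.08  ]
barfar [0.6537 0.0916 0.087 ]
heeltopR [0.4678 0.14   0.1   ]
lidcorner [ 0.4177 -0.1091  0.099 ]
lidc2 [0.4413 0.0189 0.099 ]
```

The bar candidates in the top view are the dark one on the tub at (296,262), a small dark one on the bench at (315,332), and a pink one at (247,160). The one on the tub is the larger dark bar, and the crop confirms its near-end heel. The tub measures 167x118 mm, yaw ≈ -0.27, centre (0.587, 0.096), and the lid is at about 1.66 rad. I'll hover over the bar.

{"op": "move_arm", "data": {
  "delta_pos": [
    [0.022,0.04,0],
    [0.022,0.04,0],
    [0.022,0.04,0],
    [0.022,0.04,0],
    [0.022,0.04,0],
    [0.022,0.04,0],
    [0.022,0.04,0],
    [0.022,0.04,0]
  ],
  "angular": [
    [0,0,0.15],
    [0,0,0.15],
    [0,0,0.15],
    [0,0,0.15],
    [0,0,0.15],
    [0,0,0.15],
    [0,0,0.15],
    [0,0,0.15]
  ],
  "gripper": [1,1,1,1,1,1,1,1]
}}

```text
time: 1.05
ee_pos: [0.4089, -0.1706, 0.2024]
orientation: [0.682, 0.731, -0.001, -0.0]
ft_force: [0.8, -1.0, 0.0]
gripper_width: 0.094
```

{"op": "move_arm", "data": {
  "delta_pos": [
    [0.02,0.036,0],
    [0.02,0.036,0],
    [0.02,0.036,0],
    [0.02,0.036,0],
    [0.02,0.036,0],
    [0.02,0.036,0],
    [0.02,0.036,0],
    [0.015,0.03,0]
  ],
  "angular": [
    [0,0,0.15],
    [0,0,0.15],
    [0,0,0.15],
    [0,0,0.15],
    [0,0,0.15],
    [0,0,0.15],
    [0,0,0.15],
    [0,0,0.15]
  ],
  "gripper": [1,1,1,1,1,1,1,1]
}}

```text
time: 1.85
ee_pos: [0.5682, 0.1265, 0.2023]
orientation: [0.15, 0.989, -0.0, 0.001]
ft_force: [0.4, -0.4, 0.5]
gripper_width: 0.0939
```

```bash
python3 - <<'E'
from h import *
s=snapshot("wrist"); cv2.imwrite("pics/w1.png",s["pixels"][:,:,::-1]); np.save("pics/w1.npy",{k:s[k] for k in s if k!="pixels"},allow_pickle=True)
o=get_obs();print(o["ee_pos"],o["qpos"],o["orientation"])
E
```

```text
[0.56940353 0.13092472 0.20156176] [ 0.12720492  0.16138682  1.29615763  0.00295853  1.6803815  -1.15118278] [0.14552087 0.98935239 0.00191052 0.0013683 ]
```

View pics/w1.png

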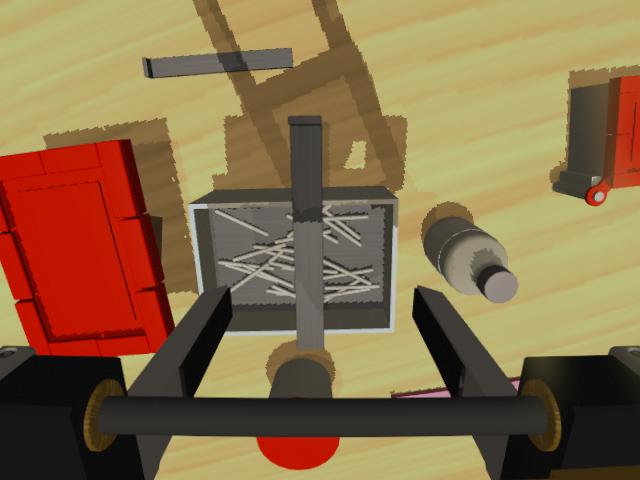

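```bash
python3 - <<'E'
from h import *
np.set_printoptions(precision=4,suppress=True)
s=np.load("pics/w1.npy",allow_pickle=True).item()
P=lambda x,y,z:onz(s,(x,y),z)
A=P(190,203,.08);B=P(397,197,.08);C=P(394,331,.08);D=P(207,334,.08);print(A,B,C,D,np.linalg.norm(A-B),np.linalg.norm(B-C),np.arctan2(*(C-B)[[1,0]]),np.arctan2(-(B-A)[0],(B-A)[1]))
h=P(305.5,117,.1);f=P(311.5,349,.087);print(h,f,np.linalg.norm((h-f)[:2]),np.arctan2(*(f-h)[[1,0]]),(h+f)/2)
print([P(*q,.087) for q in [(293,190),(322,190),(296,300),(324,300)]])
print("lid free edge",P(0,157,.099),P(132,140,.099),P(172,352,.099))
print("carton/top")
E
```

```text
[0.5075 0.0329 0.08  ] [0.5525 0.1943 0.08  ] [0.6693 0.1627 0.08  ] [0.6225 0.0007 0.08  ] 0.16754646242003676 0.12094429070413652 -0.2644949580815135 -0.27205681470670945
[0.4734 0.1433 0.1   ] [0.6607 0.0878 0.087 ] 0.19532321201735328 -0.28803236561888407 [0.567  0.1156 0.0935]
[array([0.5217, 0.117 , 0.087 ]), array([0.5284, 0.1386, 0.087 ]), array([0.6113, 0.0897, 0.087 ]), array([0.6183, 0.1125, 0.087 ])]
lid free edge [ 0.4285 -0.087   0.099 ] [0.4499 0.0172 0.099 ] [ 0.6216 -0.026   0.099 ]
carton/top
```

{"op": "move_arm", "data": {
  "delta_pos": [
    [-0.006,-0.014,-0.02],
    [0,0,-0.03],
    [0,0,-0.03],
    [0,0,-0.015],
    [0,0,0]
  ],
  "angular": [
    [0,0,0.007],
    [0,0,0],
    [0,0,0],
    [0,0,0],
    [0,0,0]
  ],
  "gripper": [0,0,0,0,0]
}}

```text
time: 2.4
ee_pos: [0.5635, 0.1194, 0.1031]
orientation: [0.14, 0.99, 0.002, 0.002]
ft_force: [0.0, 0.5, -0.1]
gripper_width: 0.0577
```

```bash
python3 - <<'E'
from h import *
s=snapshot("wrist"); cv2.imwrite("pics/w2.png",s["pixels"][:,:,::-1])
o=get_obs();print(o["ee_pos"],o["orientation"],o["gripper_width"],o["ft_force"])
print(proj(s,o["ee_pos"]))
E
```

```text
[0.56404186 0.11948688 0.10417803] [0.13999418 0.99014677 0.00221416 0.00246937] 0.05315304428638686 [-0.09993059  0.98883133 -0.74023924]
[322.87007835 304.01761407]
```

View pics/w2.png

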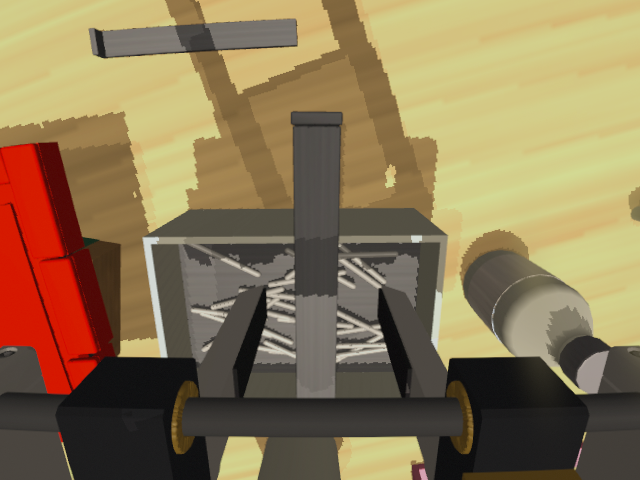

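{"op": "move_arm", "data": {
  "delta_pos": [
    [-0.001,-0.003,-0.012],
    [0,0,-0.01],
    [0,0,0]
  ],
  "angular": [
    [0,0,0],
    [0,0,0],
    [0,0,0]
  ],
  "gripper": [0,0,0]
}}

```text
time: 2.75
ee_pos: [0.5648, 0.116, 0.0837]
orientation: [0.14, 0.99, 0.003, 0.005]
ft_force: [-0.4, 0.6, -0.3]
gripper_width: 0.047
```

{"op": "move_arm", "data": {
  "delta_pos": [
    [-0.001,0.0,-0.0025],
    [0,0,0],
    [0,0,0],
    [0,0,0],
    [0,0,0]
  ],
  "angular": [
    [0,0,0],
    [0,0,0],
    [0,0,0],
    [0,0,0],
    [0,0,0]
  ],
  "gripper": [0,-1,-1,-1,-1]
}}

```text
time: 3.25
ee_pos: [0.5649, 0.1161, 0.0829]
orientation: [0.141, 0.99, 0.003, 0.007]
ft_force: [0.1, 0.1, -0.0]
gripper_width: 0.0234
```

{"op": "move_arm", "data": {
  "delta_pos": [
    [0,0,0],
    [0,0,0],
    [-0.001,0,-0.003],
    [0,0,0],
    [0,0,0],
    [0,0,0],
    [0,0,0],
    [0,0,0]
  ],
  "angular": [
    [0,0,0],
    [0,0,0],
    [-0.004,0.014,0],
    [0,0,0],
    [0,0,0],
    [0,0,0],
    [0,0,0],
    [0,0,0]
  ],
  "gripper": [-0.2,-0.2,-0.2,-0.2,-1,-1,-1,-1]
}}

```text
time: 4.05
ee_pos: [0.5643, 0.1163, 0.0801]
orientation: [0.141, 0.99, 0.0, -0.0]
ft_force: [-0.4, -0.5, -0.4]
gripper_width: 0.0234
```

{"op": "move_arm", "data": {
  "delta_pos": [
    [0,0,0.01],
    [0,0,0.02],
    [0,0,0.03],
    [0,0,0.02],
    [0,0,0]
  ],
  "angular": [
    [0,0,0],
    [0,0,0],
    [0,0,0],
    [0,0,0],
    [0,0,0]
  ],
  "gripper": [-1,-1,-1,-1,-1]
}}

```text
time: 4.55
ee_pos: [0.5616, 0.116, 0.1616]
orientation: [0.14, 0.99, -0.001, -0.003]
ft_force: [-0.4, 0.1, -1.8]
gripper_width: 0.0238
```

```bash
python3 - <<'E'
from h import *
s=snapshot("wrist"); cv2.imwrite("pics/w3.png",s["pixels"][:,:,::-1])
s=snapshot("side"); cv2.imwrite("pics/s3.png",cv2.resize(s["pixels"][150:350,200:450,::-1],(750,600)))
o=get_obs();print(o["ee_pos"],o["orientation"],o["gripper_width"],o["ft_force"],o["ft_torque"])
E
```

```text
[0.56004723 0.11579823 0.15818584] [ 0.14048662  0.99006506 -0.00124368 -0.00575679] 0.023453200022674113 [ 0.25556533  0.60499266 -2.02153358] [ 0.04686334 -0.12251324  0.01534263]
```

View pics/w3.png

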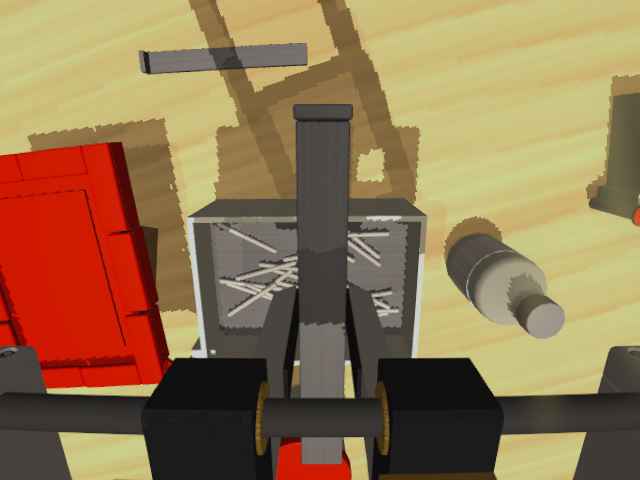

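View pics/s3.png

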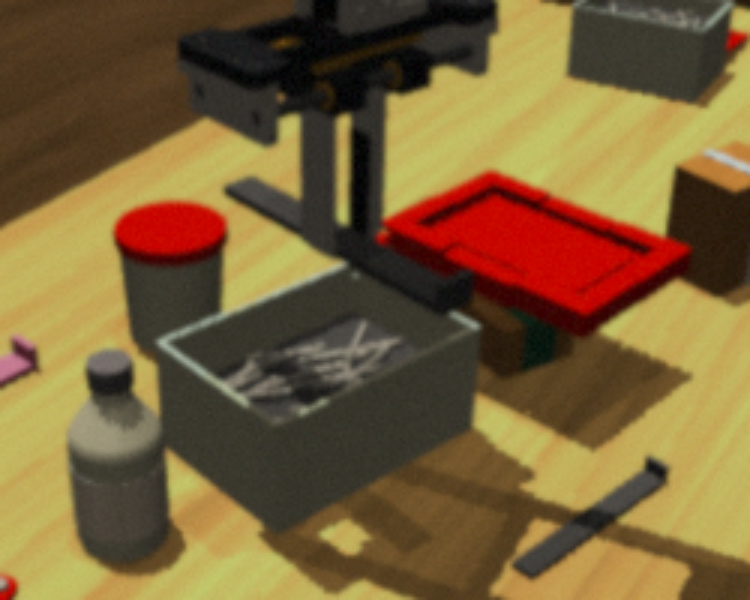

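{"op": "move_arm", "data": {
  "delta_pos": [
    [-0.03,0.01,0.005],
    [-0.03,0.015,0],
    [-0.03,0.02,0],
    [-0.03,0.025,0],
    [-0.025,0.03,0],
    [-0.015,0.02,0],
    [0,0,0]
  ],
  "angular": [
    [0,0.01,0],
    [0,0,0],
    [0,0,0],
    [0,0,0],
    [0,0,0],
    [0,0,0],
    [0,0,0]
  ],
  "gripper": [-1,-1,-1,-1,-1,-1,-1]
}}

```text
time: 5.35
ee_pos: [0.3875, 0.2357, 0.1488]
orientation: [0.142, 0.99, -0.007, -0.022]
ft_force: [0.8, -0.5, -1.4]
gripper_width: 0.0235
```

{"op": "move_arm", "data": {
  "delta_pos": [
    [0.01,0,-0.02],
    [0,0,-0.03],
    [0,0,-0.03],
    [0,0,-0.025],
    [0,0,0]
  ],
  "angular": [
    [0.008,-0.046,0],
    [0,0,0],
    [0,0,0],
    [0,0,0],
    [0,0,0]
  ],
  "gripper": [-1,-1,-1,-1,-1]
}}

```text
time: 5.85
ee_pos: [0.3958, 0.2318, 0.0352]
orientation: [0.142, 0.99, -0.003, -0.001]
ft_force: [-1.3, -0.6, -1.4]
gripper_width: 0.0235
```

```bash
cat > look.py <<'E'
from h import *
import sys
def tilt():
    from scipy.spatial.transform import Rotation as R
    o=get_obs(); M=R.from_quat(o["orientation"]).as_matrix(); z=M[:,2]
    print("pos",o["ee_pos"].round(4),"rotfix",[round(-z[1],4),round(z[0],4)],"yaw",round(np.arctan2(M[1,0],M[0,0]),3),"w",round(o["gripper_width"],4),"F",o["ft_force"].round(1),"t",o["time"])
def pic(cam,name,box=None):
    s=snapshot(cam);im=s["pixels"][:,:,::-1]
    if box: x0,y0,x1,y1=box;im=im[y0:y1,x0:x1];k=min(800/(x1-x0),600/(y1-y0));im=cv2.resize(im,None,fx=k,fy=k,interpolation=cv2.INTER_CUBIC)
    cv2.imwrite("pics/"+name,im);return s
E
python3 -c "
from look import *
pic('side','s4.png',(200,200,480,410));tilt()"
```

```text
pos [0.3971 0.2323 0.0371] rotfix [np.float64(0.0036), np.float64(0.0007)] yaw 2.857 w 0.0236 F [-0.1 -1.2 -2.1] t 5.9
```

View pics/s4.png

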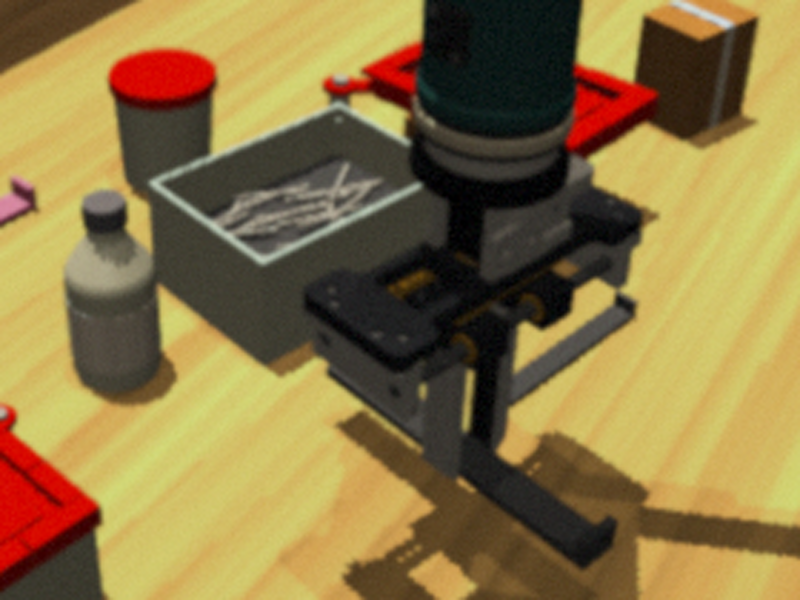

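{"op": "move_arm", "data": {
  "delta_pos": [
    [0,0,-0.015],
    [0,0,-0.01],
    [0,0,-0.006],
    [0,0,0]
  ],
  "angular": [
    [0.003,0,0],
    [0,0,0],
    [0,0,0],
    [0,0,0]
  ],
  "gripper": [-1,-1,-1,-1]
}}

```text
time: 6.3
ee_pos: [0.4013, 0.2323, 0.009]
orientation: [0.143, 0.99, 0.001, 0.004]
ft_force: [-0.2, 0.3, -1.5]
gripper_width: 0.0231
```

{"op": "move_arm", "data": {
  "delta_pos": [
    [0,0,-0.003],
    [0,0,-0.002],
    [0,0,-0.002],
    [0,0,0]
  ],
  "angular": [
    [0,0.008,0],
    [0,0,0],
    [0,0,0],
    [0,0,0]
  ],
  "gripper": [-1,-1,-1,-1]
}}

```text
time: 6.7
ee_pos: [0.4035, 0.2331, 0.0041]
orientation: [0.143, 0.99, 0.002, 0.001]
ft_force: [-0.3, 0.4, -1.8]
gripper_width: 0.0232
```

```bash
python3 -c "
from look import *
pic('wrist','w5.png');pic('side','s5.png',(280,270,460,405));tilt()"
```

```text
pos [0.4036 0.2332 0.0043] rotfix [np.float64(-0.0034), np.float64(0.0037)] yaw 2.855 w 0.0238 F [-0.3 -0.1 -2.2] t 6.8
```

View pics/s5.png

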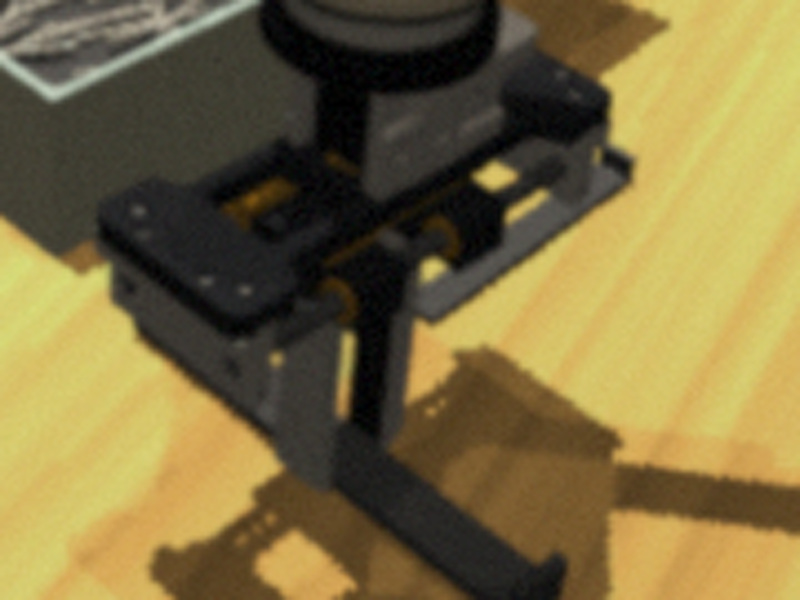

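Still about 4 mm up, with no contact yet.

{"op": "move_arm", "data": {
  "delta_pos": [
    [0,0,-0.003],
    [0,0,-0.002],
    [0,0,0]
  ],
  "angular": [
    [-0.003,0.004,0],
    [0,0,0],
    [0,0,0]
  ],
  "gripper": [-1,-1,-1]
}}

```text
time: 7.1
ee_pos: [0.4041, 0.2335, 0.0003]
orientation: [0.143, 0.99, 0.0, 0.0]
ft_force: [-0.2, -1.1, -2.1]
gripper_width: 0.0234
```

{"op": "move_arm", "data": {
  "delta_pos": [
    [0,0,-0.001],
    [0,0,0],
    [0,0,0],
    [0,0,0],
    [0,0,0.003]
  ],
  "angular": [
    [0,0,0],
    [0,0,0],
    [0,0,0],
    [0,0,0],
    [0,0,0]
  ],
  "gripper": [-1,-0.3,-0.2,-0.1,0]
}}

```text
time: 7.6
ee_pos: [0.4048, 0.2339, 0.0035]
orientation: [0.143, 0.99, 0.001, 0.001]
ft_force: [-0.5, 0.0, -0.6]
gripper_width: 0.0462
```

{"op": "move_arm", "data": {
  "delta_pos": [
    [0,0,0.02],
    [0,0,0.04],
    [0,0,0.05],
    [0,0,0.03],
    [0,0,0]
  ],
  "angular": [
    [0,0,0],
    [0,0,0],
    [0,0,0],
    [0,0,0],
    [0,0,0]
  ],
  "gripper": [0,0,0,0,-1]
}}

```text
time: 8.1
ee_pos: [0.4021, 0.2326, 0.147]
orientation: [0.143, 0.99, -0.0, -0.001]
ft_force: [0.6, 0.1, -0.7]
gripper_width: 0.0418
```

```bash
python3 -c "
from look import *
pic('wrist','w6.png');pic('side','s6.png',(200,200,480,410));tilt()"
```

```text
pos [0.3999 0.2317 0.1425] rotfix [np.float64(0.0037), np.float64(-0.0092)] yaw 2.855 w 0.0342 F [-1.  -0.4 -0.6] t 8.2
```

View pics/w6.png

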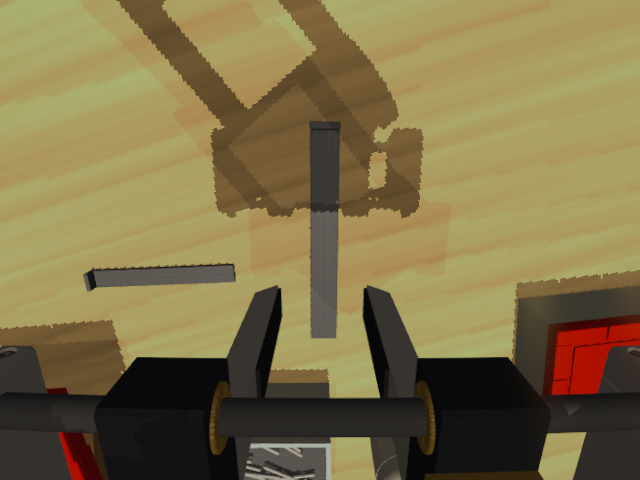

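View pics/s6.png

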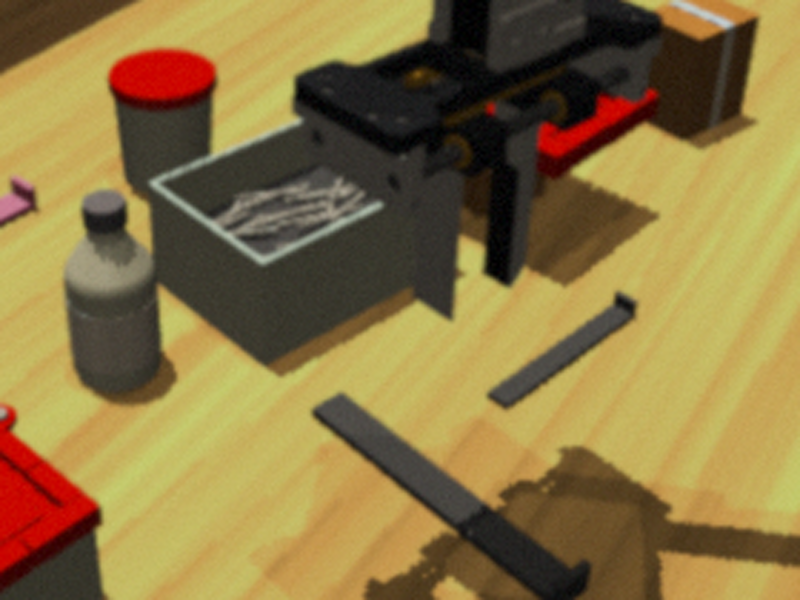

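```bash
python3 - <<'E'
from look import *
np.set_printoptions(precision=4,suppress=True)
s=pic("top","t7.png",(330,210,510,345))
for p in [(456,292),(490,298),(486,327),(447,320)]: print(onz(s,p,.095))
yaw=-.27;pin=np.array([.633,-.0174])
for th in [1.651,1.2,.8,.4,.05,0]:
    a=yaw+th;ex=np.array([np.cos(a),np.sin(a)]);ey=np.array([-ex[1],ex[0]])
    print(th,[ (pin+x*ex+y*ey).round(4).tolist() for x,y in [(-.138,.15),(-.158,.15),(-.175,.15)]])
E
```

```text
[ 0.4844 -0.2438  0.095 ]
[ 0.4684 -0.3202  0.095 ]
[ 0.4042 -0.308   0.095 ]
[ 0.4228 -0.2208  0.095 ]
1.651 [[0.4597, -0.1246], [0.4559, -0.1443], [0.4527, -0.161]]
1.2 [[0.4303, -0.0383], [0.4183, -0.0544], [0.4081, -0.068]]
0.8 [[0.4381, 0.0423], [0.4208, 0.0321], [0.4062, 0.0236]]
0.4 [[0.4767, 0.1134], [0.4569, 0.1109], [0.44, 0.1086]]
0.05 [[0.5311, 0.1591], [0.5115, 0.1635], [0.495, 0.1672]]
0 [[0.54, 0.164], [0.5207, 0.1693], [0.5043, 0.1738]]
```

View pics/t7.png

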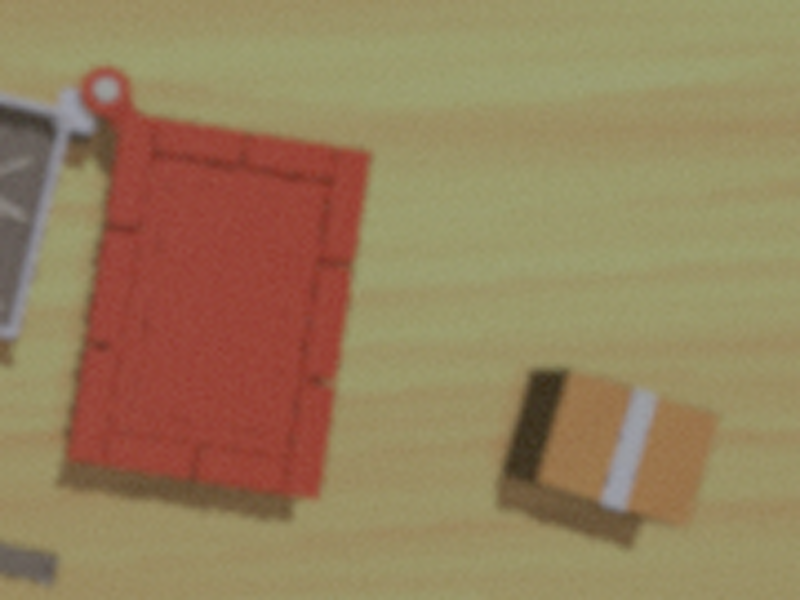

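{"op": "move_arm", "data": {
  "delta_pos": [
    [0.006,-0.045,0.004],
    [0.006,-0.048,0.002],
    [0.006,-0.048,0],
    [0.006,-0.048,0],
    [0.006,-0.048,0],
    [0.006,-0.048,0],
    [0.006,-0.048,0],
    [0.006,-0.045,0]
  ],
  "angular": [
    [0.004,-0.009,0],
    [0,0,0],
    [0,0,0],
    [0,0,0],
    [0,0,0],
    [0,0,0],
    [0,0,0],
    [0,0,0]
  ],
  "gripper": [-1,-1,-1,-1,-1,-1,-1,-1]
}}

```text
time: 9.05
ee_pos: [0.4336, -0.1534, 0.1244]
orientation: [0.135, 0.991, -0.0, -0.02]
ft_force: [0.0, 1.3, -0.1]
gripper_width: 0.0005
```

```bash
python3 -c "
from look import *
tilt()"
```

```text
pos [ 0.4336 -0.1534  0.1244] rotfix [np.float64(-0.0047), np.float64(-0.0391)] yaw 2.87 w 0.0005 F [ 0.   1.3 -0.1] t 9.05
```

{"op": "move_arm", "data": {
  "delta_pos": [
    [0.014,-0.012,0.005],
    [0.005,0,0],
    [0,0,0]
  ],
  "angular": [
    [-0.005,-0.039,0],
    [0,0,0],
    [0,0,0]
  ],
  "gripper": [-1,-1,-1]
}}

```text
time: 9.35
ee_pos: [0.4495, -0.1684, 0.1217]
orientation: [0.139, 0.99, 0.002, -0.006]
ft_force: [0.4, 0.3, -1.0]
gripper_width: 0.0005
```

```bash
python3 -c "
from look import *
pic('wrist','w8.png');tilt()"
```

```text
pos [ 0.4493 -0.168   0.1218] rotfix [np.float64(-0.0056), np.float64(-0.0114)] yaw 2.863 w 0.0004 F [-0.3 -0.6 -0.3] t 9.4
```

View pics/w8.png

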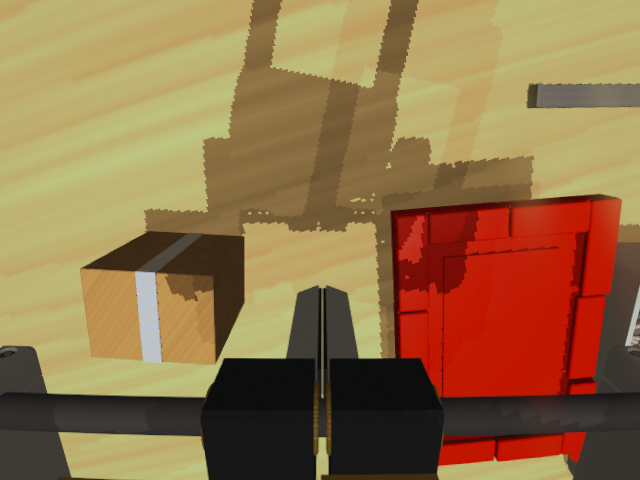

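{"op": "move_arm", "data": {
  "delta_pos": [
    [0,0,-0.02],
    [0,0,-0.02],
    [0,0,-0.008],
    [0,0,0]
  ],
  "angular": [
    [-0.005,-0.011,0],
    [0,0,0],
    [0,0,0],
    [0,0,0]
  ],
  "gripper": [-1,-1,-1,-1]
}}

```text
time: 9.8
ee_pos: [0.449, -0.161, 0.0719]
orientation: [0.134, 0.991, 0.001, -0.001]
ft_force: [0.0, -0.0, 0.3]
gripper_width: 0.0005
```

{"op": "move_arm", "data": {
  "delta_pos": [
    [-0.004,0.015,0],
    [-0.006,0.02,0],
    [-0.006,0.02,0.001],
    [-0.006,0.02,0],
    [-0.004,0.022,0.001],
    [-0.002,0.022,0]
  ],
  "angular": [
    [0,0,0],
    [0,0,0],
    [0,0,0],
    [0,0,0],
    [0,0,0],
    [0,0,0]
  ],
  "gripper": [-1,-1,-1,-1,-1,-1]
}}

```text
time: 10.4
ee_pos: [0.4184, -0.0352, 0.0782]
orientation: [0.134, 0.991, -0.0, -0.0]
ft_force: [0.1, -0.6, -0.0]
gripper_width: 0.0003
```

```bash
python3 -c "
from look import *
tilt();pic('side','s9.png',(200,180,480,390))"
```

```text
pos [ 0.4184 -0.0352  0.0782] rotfix [np.float64(0.0007), np.float64(-0.0001)] yaw 2.873 w 0.0003 F [ 0.1 -0.6 -0. ] t 10.4
```

View pics/s9.png

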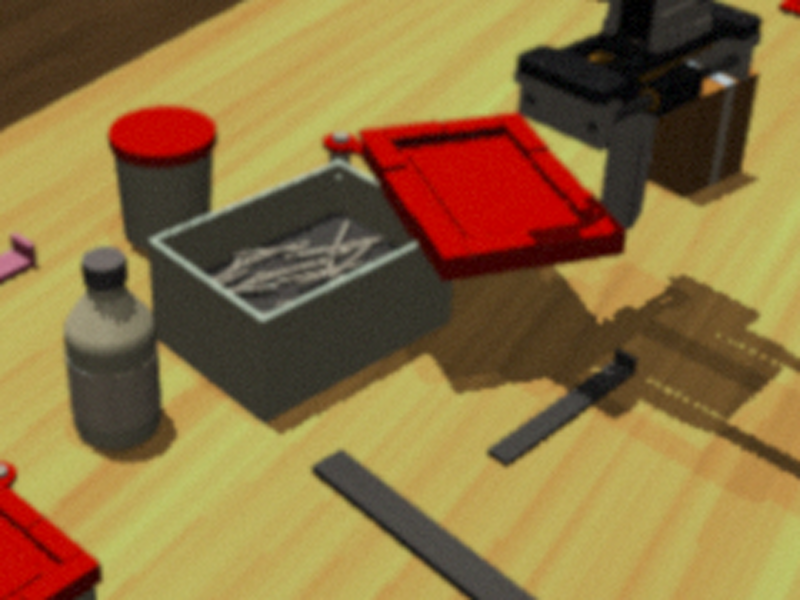

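{"op": "move_arm", "data": {
  "delta_pos": [
    [0.0,0.016,-0.005],
    [0.0,0.02,-0.002],
    [0.003,0.02,0],
    [0.006,0.018,0],
    [0.008,0.018,0],
    [0.01,0.018,0],
    [0.01,0.018,0]
  ],
  "angular": [
    [0,0,0],
    [0,0,0],
    [0,0,0],
    [0,0,0],
    [0,0,0],
    [0,0,0],
    [0,0,0]
  ],
  "gripper": [-1,-1,-1,-1,-1,-1,-1]
}}

```text
time: 11.15
ee_pos: [0.4544, 0.1041, 0.0785]
orientation: [0.13, 0.991, 0.001, 0.005]
ft_force: [0.1, -0.6, -0.1]
gripper_width: 0.0007
```

```bash
python3 -c "
from look import *
tilt();pic('side','s10.png',(200,180,480,390))"
```

```text
pos [0.4544 0.1041 0.0785] rotfix [np.float64(-0.0001), np.float64(0.0101)] yaw 2.88 w 0.0007 F [ 0.1 -0.6 -0.1] t 11.15
```

View pics/s10.png

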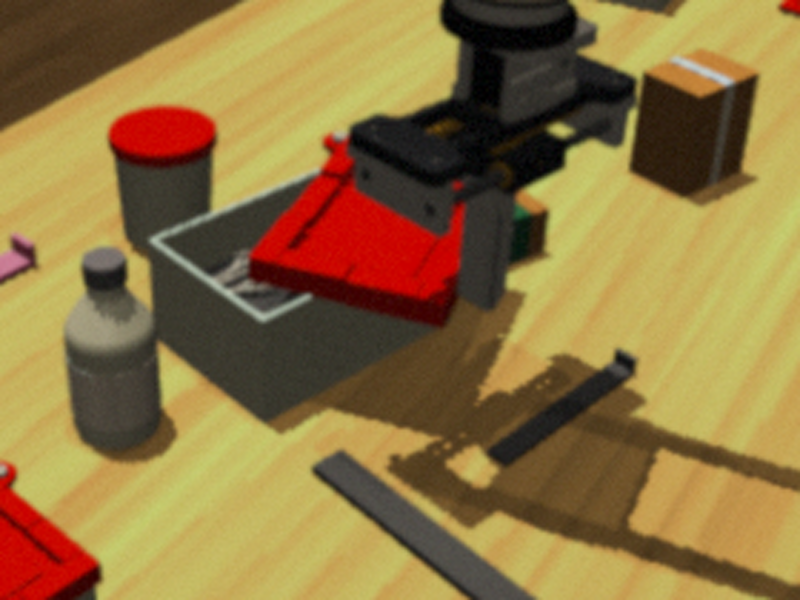

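{"op": "move_arm", "data": {
  "delta_pos": [
    [0.012,0.014,-0.005],
    [0.014,0.012,-0.001],
    [0.016,0.01,0],
    [0.016,0.008,0],
    [0.015,0.004,0],
    [0.012,0.0,0]
  ],
  "angular": [
    [0,0.01,0],
    [0,0,0],
    [0,0,0],
    [0,0,0],
    [0,0,0],
    [0,0,0]
  ],
  "gripper": [-1,-1,-1,-1,-1,-1]
}}

```text
time: 11.8
ee_pos: [0.5315, 0.1613, 0.0754]
orientation: [0.125, 0.992, 0.002, -0.009]
ft_force: [-27.5, 1.6, 6.9]
gripper_width: 0.0003
```

```bash
python3 -c "
from look import *
tilt();pic('side','s11.png',(200,180,480,390))"
```

```text
pos [0.5315 0.1613 0.0754] rotfix [np.float64(-0.0064), np.float64(-0.0183)] yaw 2.89 w 0.0003 F [-27.5   1.6   6.9] t 11.8
```

View pics/s11.png

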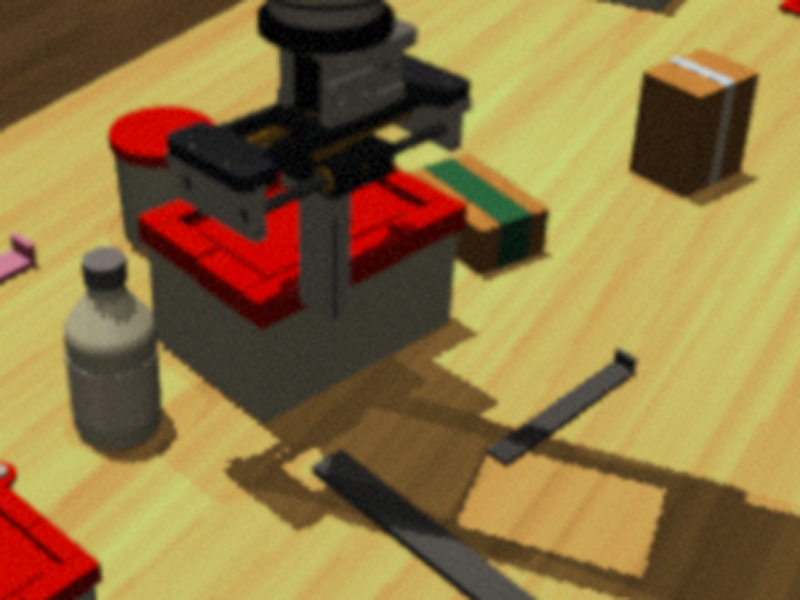

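{"op": "move_arm", "data": {
  "delta_pos": [
    [-0.004,0.001,0],
    [-0.015,0.004,0],
    [-0.015,0.004,0.01],
    [0,0,0.04],
    [0,0,0.02],
    [0,0,0]
  ],
  "angular": [
    [0,-0.01,0],
    [0,0,0],
    [0,0,0],
    [0,0,0],
    [0,0,0],
    [0,0,0]
  ],
  "gripper": [-1,-1,-1,-1,-1,-1]
}}

```text
time: 12.45
ee_pos: [0.4916, 0.1692, 0.1473]
orientation: [0.125, 0.992, 0.001, -0.007]
ft_force: [0.7, 1.3, -0.2]
gripper_width: 0.0003
```

```bash
python3 -c "
from look import *
tilt();pic('wrist','w12.png');s=pic('top','t12.png',(220,180,420,330))"
```

```text
pos [0.4916 0.1692 0.1473] rotfix [np.float64(-0.004), np.float64(-0.0133)] yaw 2.892 w 0.0003 F [ 0.7  1.3 -0.2] t 12.45
```

View pics/t12.png

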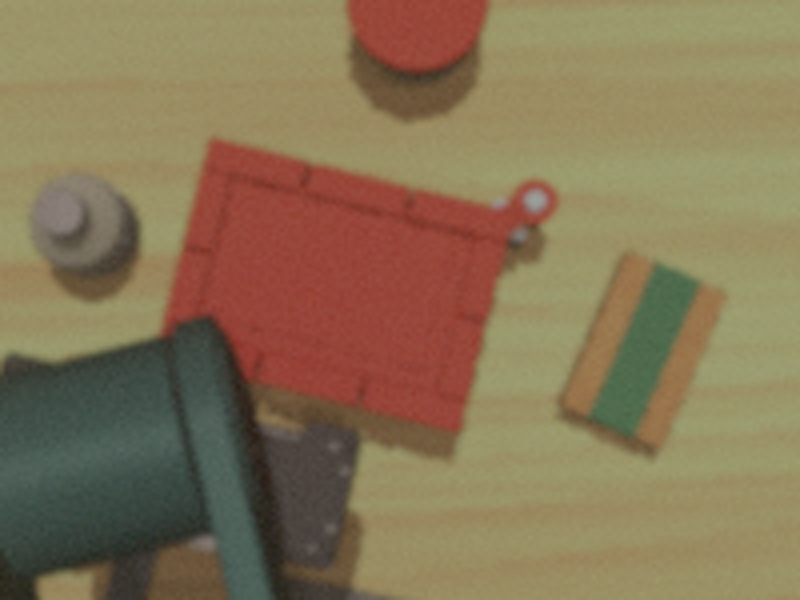

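View pics/w12.png

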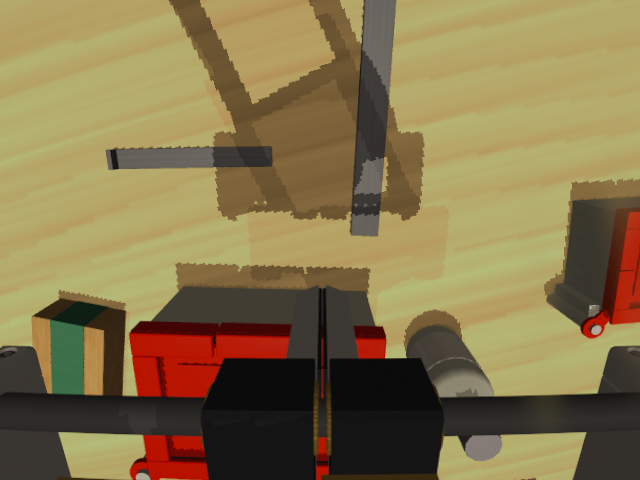

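```bash
python3 - <<'E'
from h import *
np.set_printoptions(precision=4,suppress=True)
s=snapshot("top")
c=lambda x,y:onz(s,(220+x/4,180+y/4),.098)
A=c(212,140);B=c(505,215);C=c(460,432);print(A,B,C,np.linalg.norm(A-B),np.linalg.norm(B-C),"yaw",np.arctan2(-(A-B)[0],(A-B)[1]),np.arctan2(*(B-C)[[1,0]]),"ctr",(A+C)/2)
a=-.27;ex=np.array([np.cos(a),np.sin(a)]);ey=np.array([-ex[1],ex[0]])
for i,(x,y) in enumerate([(-55,70),(-55,0),(-55,-70),(55,-70),(55,0),(55,70)]): print(i+1,np.array([.588,.0977])+ex*x/1e3+ey*y/1e3)
E
```

```text
[0.6701 0.1625 0.098 ] [ 0.6225 -0.0019  0.098 ] [0.5016 0.0271 0.098 ] 0.1711598724534895 0.12432979156926549 yaw -0.2817811469341272 -0.23496033764600996 ctr [0.5858 0.0948 0.098 ]
1 [0.5537 0.1798]
2 [0.535  0.1124]
3 [0.5163 0.0449]
4 [0.6223 0.0156]
5 [0.641 0.083]
6 [0.6597 0.1505]
```

{"op": "move_arm", "data": {
  "delta_pos": [
    [0.03,0.005,-0.01],
    [0.03,0.004,-0.01],
    [0.002,0,-0.01],
    [0,0,-0.005],
    [0,0,0]
  ],
  "angular": [
    [-0.004,-0.013,0],
    [0,0,0],
    [0,0,0],
    [0,0,0],
    [0,0,0]
  ],
  "gripper": [-1,-1,-1,-1,-1]
}}

```text
time: 13.1
ee_pos: [0.5487, 0.1764, 0.0992]
orientation: [0.125, 0.992, -0.004, -0.009]
ft_force: [-0.3, -0.9, 0.1]
gripper_width: 0.0001
```

```bash
python3 -c "
from look import *
tilt();pic('wrist','w13.png');pic('side','s13.png',(200,180,480,390))"
```

```text
pos [0.5487 0.1764 0.0992] rotfix [np.float64(0.0046), np.float64(-0.0192)] yaw 2.891 w 0.0001 F [-0.3 -0.9  0.1] t 13.1
```

View pics/s13.png

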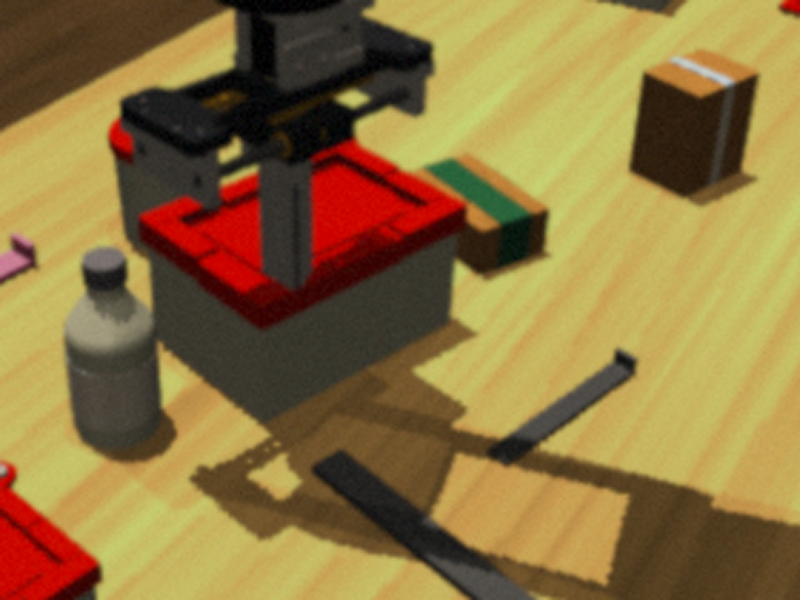

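{"op": "move_arm", "data": {
  "delta_pos": [
    [0.004,0.003,-0.001],
    [0,0,-0.003],
    [0,0,-0.003],
    [0,0,-0.003],
    [0,0,-0.003]
  ],
  "angular": [
    [0.004,-0.019,0],
    [0,0,0],
    [0,0,0],
    [0,0,0],
    [0,0,0]
  ],
  "gripper": [-1,-1,-1,-1,-1]
}}

```text
time: 13.7
ee_pos: [0.5536, 0.1803, 0.0935]
orientation: [0.125, 0.992, 0.001, 0.005]
ft_force: [-2.9, -1.1, 6.6]
gripper_width: 0.0005
```

{"op": "move_arm", "data": {
  "delta_pos": [
    [0,0,-0.005],
    [0,0,-0.005],
    [0,0,-0.005]
  ],
  "angular": [
    [0,0,0],
    [0,0,0],
    [0,0,0]
  ],
  "gripper": [-1,-1,-1]
}}

```text
time: 14.0
ee_pos: [0.5539, 0.1805, 0.0906]
orientation: [0.124, 0.992, 0.002, 0.008]
ft_force: [-7.6, -1.2, 19.1]
gripper_width: 0.0001
```

{"op": "move_arm", "data": {
  "delta_pos": [
    [0,0,-0.006],
    [0,0,0.02],
    [-0.009,-0.034,0],
    [-0.009,-0.034,0],
    [-0.001,-0.001,-0.003],
    [0,0,0]
  ],
  "angular": [
    [0,0,0],
    [0,0.016,0],
    [0,0,0],
    [0,0,0],
    [0,0,0],
    [0,0,0]
  ],
  "gripper": [-1,-1,-1,-1,-1,-1]
}}

```text
time: 14.6
ee_pos: [0.5357, 0.1109, 0.1127]
orientation: [0.123, 0.992, 0.003, 0.006]
ft_force: [-0.3, 0.9, -0.0]
gripper_width: 0.0006
```

```bash
python3 -c "
from look import *
tilt();pic('side','s14.png',(200,180,480,390))"
```

```text
pos [0.5357 0.1109 0.1127] rotfix [np.float64(-0.0042), np.float64(0.0119)] yaw 2.895 w 0.0006 F [-0.3  0.9 -0. ] t 14.6
```

View pics/s14.png

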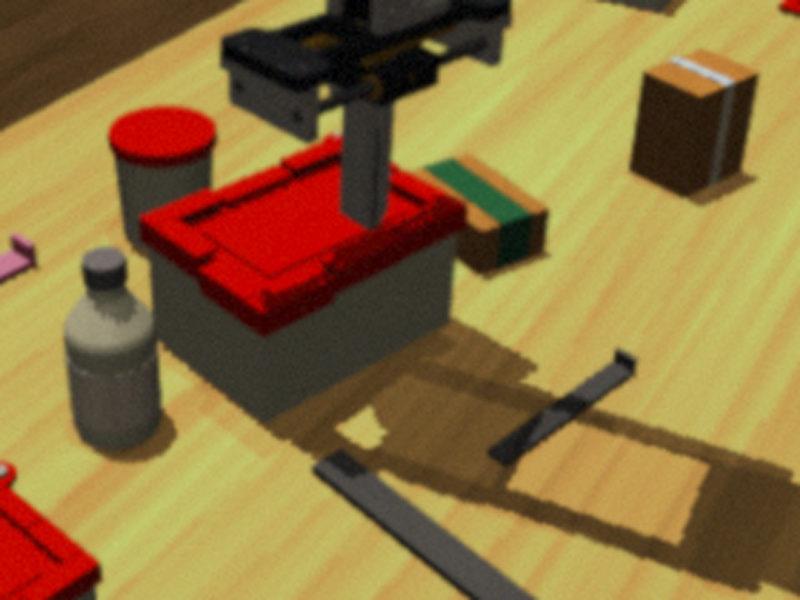

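Section 1 is visibly seated. Next is section 2.

{"op": "move_arm", "data": {
  "delta_pos": [
    [-0.001,0,-0.01],
    [0,0,-0.005],
    [0,0,-0.005],
    [0,0,-0.006],
    [0,0,-0.006],
    [0,0,-0.006]
  ],
  "angular": [
    [-0.004,0.012,0],
    [0,0,0],
    [0,0,0],
    [0,0,0],
    [0,0,0],
    [0,0,0]
  ],
  "gripper": [-1,-1,-1,-1,-1,-1]
}}

```text
time: 15.25
ee_pos: [0.5368, 0.1137, 0.0906]
orientation: [0.12, 0.993, -0.001, 0.003]
ft_force: [-11.6, -3.2, 25.8]
gripper_width: 0.0003
```

{"op": "move_arm", "data": {
  "delta_pos": [
    [0,0,0.018],
    [-0.01,-0.035,0],
    [-0.01,-0.034,0],
    [-0.001,-0.001,-0.004],
    [0,0,0]
  ],
  "angular": [
    [0,0.006,0],
    [0,0,0],
    [0,0,0],
    [0,0,0],
    [0,0,0]
  ],
  "gripper": [-1,-1,-1,-1,-1]
}}

```text
time: 15.75
ee_pos: [0.5165, 0.0455, 0.1061]
orientation: [0.117, 0.993, -0.001, 0.002]
ft_force: [0.0, 0.2, 0.5]
gripper_width: 0.0005
```

```bash
python3 -c "
from look import *
tilt()"
```

```text
pos [0.5165 0.0455 0.1061] rotfix [np.float64(0.0024), np.float64(0.0031)] yaw 2.907 w 0.0005 F [0.  0.2 0.5] t 15.75
```

{"op": "move_arm", "data": {
  "delta_pos": [
    [-0.001,-0.002,-0.006],
    [0,0,-0.005],
    [0,0,-0.005],
    [0,0,-0.006],
    [0,0,-0.006],
    [0,0,-0.006]
  ],
  "angular": [
    [0.002,0.003,0],
    [0,0,0],
    [0,0,0],
    [0,0,0],
    [0,0,0],
    [0,0,0]
  ],
  "gripper": [-1,-1,-1,-1,-1,-1]
}}

```text
time: 16.35
ee_pos: [0.5161, 0.0443, 0.0905]
orientation: [0.114, 0.994, -0.004, 0.002]
ft_force: [-11.1, -2.7, 26.6]
gripper_width: 0.0003
```

{"op": "move_arm", "data": {
  "delta_pos": [
    [0,0,0.025],
    [0.035,-0.01,0],
    [0.035,-0.01,0],
    [0.03,-0.008,0],
    [0.005,0,0],
    [0,0,0]
  ],
  "angular": [
    [0.006,0.004,-0.03],
    [0,0,0],
    [0,0,0],
    [0,0,0],
    [0,0,0],
    [0,0,0]
  ],
  "gripper": [-1,-1,-1,-1,-1,-1]
}}

```text
time: 16.95
ee_pos: [0.6248, 0.0221, 0.1161]
orientation: [0.125, 0.992, -0.0, -0.001]
ft_force: [-0.5, 0.3, 0.7]
gripper_width: 0.0007
```

```bash
python3 -c "
from look import *
tilt();pic('side','s15.png',(200,180,480,390))"
```

```text
pos [0.6248 0.0221 0.1161] rotfix [np.float64(0.0005), np.float64(-0.0014)] yaw 2.891 w 0.0007 F [-0.5  0.3  0.7] t 16.95
```

View pics/s15.png

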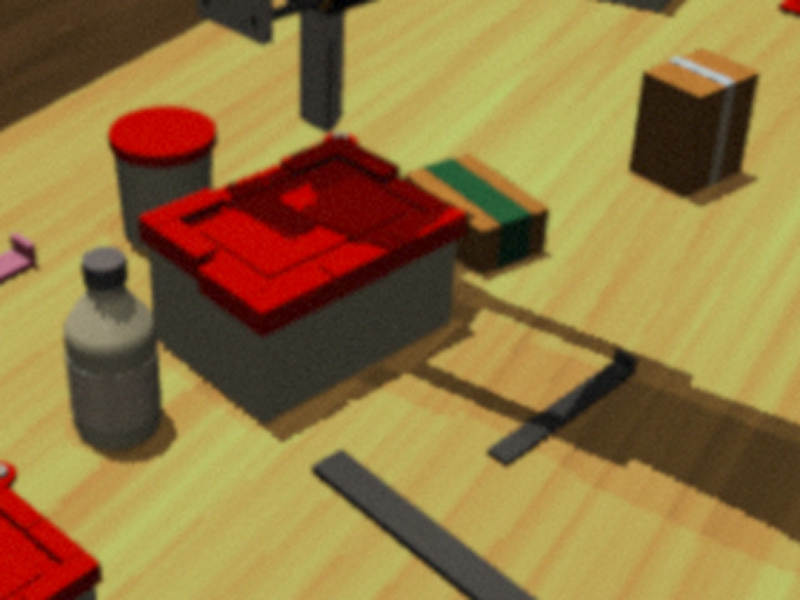

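{"op": "move_arm", "data": {
  "delta_pos": [
    [-0.003,-0.006,-0.008],
    [0,0,-0.006],
    [0,0,-0.005],
    [0,0,-0.005],
    [0,0,-0.006],
    [0,0,-0.006],
    [0,0,-0.006]
  ],
  "angular": [
    [0,0,0],
    [0,0,0],
    [0,0,0],
    [0,0,0],
    [0,0,0],
    [0,0,0],
    [0,0,0]
  ],
  "gripper": [-1,-1,-1,-1,-1,-1,-1]
}}

```text
time: 17.7
ee_pos: [0.6197, 0.0173, 0.0906]
orientation: [0.124, 0.992, -0.0, 0.007]
ft_force: [-8.1, -0.2, 19.0]
gripper_width: 0.0002
```

{"op": "move_arm", "data": {
  "delta_pos": [
    [0,0,-0.006],
    [0,0,0.02],
    [0.01,0.032,0],
    [0.01,0.032,0],
    [0.001,0,-0.003],
    [0,0,0]
  ],
  "angular": [
    [0,0,0],
    [0,0.014,0],
    [0,0,0],
    [0,0,0],
    [0,0,0],
    [0,0,0]
  ],
  "gripper": [-1,-1,-1,-1,-1,-1]
}}

```text
time: 18.3
ee_pos: [0.6385, 0.0827, 0.1117]
orientation: [0.124, 0.992, -0.001, 0.004]
ft_force: [-0.2, -0.1, -0.1]
gripper_width: 0.0006
```

```bash
python3 -c "
from look import *
tilt()"
```

```text
pos [0.6385 0.0827 0.1117] rotfix [np.float64(0.003), np.float64(0.007)] yaw 2.892 w 0.0006 F [-0.2 -0.1 -0.1] t 18.3
```

{"op": "move_arm", "data": {
  "delta_pos": [
    [0.001,0,-0.008],
    [0,0,-0.006],
    [0,0,-0.005],
    [0,0,-0.005],
    [0,0,-0.006],
    [0,0,-0.006],
    [0,0,-0.006]
  ],
  "angular": [
    [0.003,0.007,0],
    [0,0,0],
    [0,0,0],
    [0,0,0],
    [0,0,0],
    [0,0,0],
    [0,0,0]
  ],
  "gripper": [-1,-1,-1,-1,-1,-1,-1]
}}

```text
time: 19.0
ee_pos: [0.6396, 0.0814, 0.0907]
orientation: [0.126, 0.992, 0.004, 0.005]
ft_force: [-9.0, 1.3, 19.7]
gripper_width: 0.0005
```

{"op": "move_arm", "data": {
  "delta_pos": [
    [0,0,0.02],
    [0.009,0.032,0],
    [0.009,0.032,0],
    [0.001,0.001,-0.003],
    [0,0,0]
  ],
  "angular": [
    [0,0.01,0],
    [0,0,0],
    [0,0,0],
    [0,0,0],
    [0,0,0]
  ],
  "gripper": [-1,-1,-1,-1,-1]
}}

```text
time: 19.5
ee_pos: [0.6586, 0.143, 0.1094]
orientation: [0.13, 0.992, 0.003, 0.001]
ft_force: [-0.4, -0.3, -0.4]
gripper_width: 0.0005
```

```bash
python3 -c "
from look import *
tilt();pic('side','s16.png',(200,180,480,390))"
```

```text
pos [0.6586 0.143  0.1094] rotfix [np.float64(-0.0049), np.float64(0.0029)] yaw 2.881 w 0.0005 F [-0.4 -0.3 -0.4] t 19.5
```

View pics/s16.png

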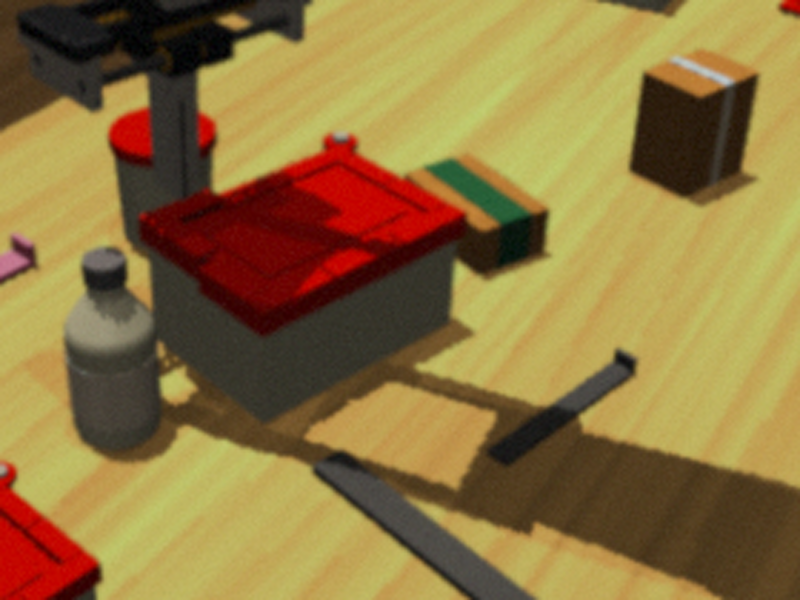

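{"op": "move_arm", "data": {
  "delta_pos": [
    [0,0.005,-0.006],
    [0,0,-0.006],
    [0,0,-0.005],
    [0,0,-0.005],
    [0,0,-0.006],
    [0,0,-0.006],
    [0,0,-0.006]
  ],
  "angular": [
    [-0.005,0.003,0],
    [0,0,0],
    [0,0,0],
    [0,0,0],
    [0,0,0],
    [0,0,0],
    [0,0,0]
  ],
  "gripper": [-1,-1,-1,-1,-1,-1,-1]
}}

```text
time: 20.25
ee_pos: [0.6595, 0.1467, 0.0906]
orientation: [0.132, 0.991, 0.004, 0.006]
ft_force: [-7.9, -0.8, 17.8]
gripper_width: 0.0006
```

{"op": "move_arm", "data": {
  "delta_pos": [
    [0,0,-0.006],
    [0,0,0.03],
    [0,0,0.05],
    [-0.03,-0.03,0.02],
    [-0.03,-0.03,0],
    [-0.03,-0.03,0],
    [-0.03,-0.03,0],
    [-0.03,-0.03,0]
  ],
  "angular": [
    [0,0,0],
    [0,0,0],
    [0,0,0],
    [0,0,0],
    [0,0,0],
    [0,0,0],
    [0,0,0],
    [0,0,0]
  ],
  "gripper": [-1,-1,-1,-1,-1,-1,-1,-1]
}}

```text
time: 21.05
ee_pos: [0.5045, -0.0094, 0.1908]
orientation: [0.132, 0.991, 0.003, 0.008]
ft_force: [0.9, -1.1, 0.4]
gripper_width: 0.0003
```

{"op": "move_arm", "data": {
  "delta_pos": [
    [-0.02,-0.045,0.01],
    [-0.02,-0.045,0],
    [-0.02,-0.045,0],
    [-0.02,-0.045,0],
    [0,-0.045,0],
    [0,0,0]
  ],
  "angular": [
    [0,0,0],
    [0,0,0],
    [0,0,0],
    [0,0,0],
    [0,0,0],
    [0,0,0]
  ],
  "gripper": [-1,-1,-1,-1,-1,-1]
}}

```text
time: 21.65
ee_pos: [0.4145, -0.2409, 0.1978]
orientation: [0.136, 0.991, 0.001, 0.006]
ft_force: [1.2, 0.0, -0.4]
gripper_width: 0.0005
```

```bash
python3 -c "
from look import *
tilt();pic('side','s17.png',(230,200,400,330));s=pic('top','t17.png',(210,160,430,325))"
```

```text
pos [ 0.4145 -0.2409  0.1978] rotfix [np.float64(0.0002), np.float64(0.0127)] yaw 2.87 w 0.0005 F [ 1.2  0.  -0.4] t 21.65
```

View pics/s17.png

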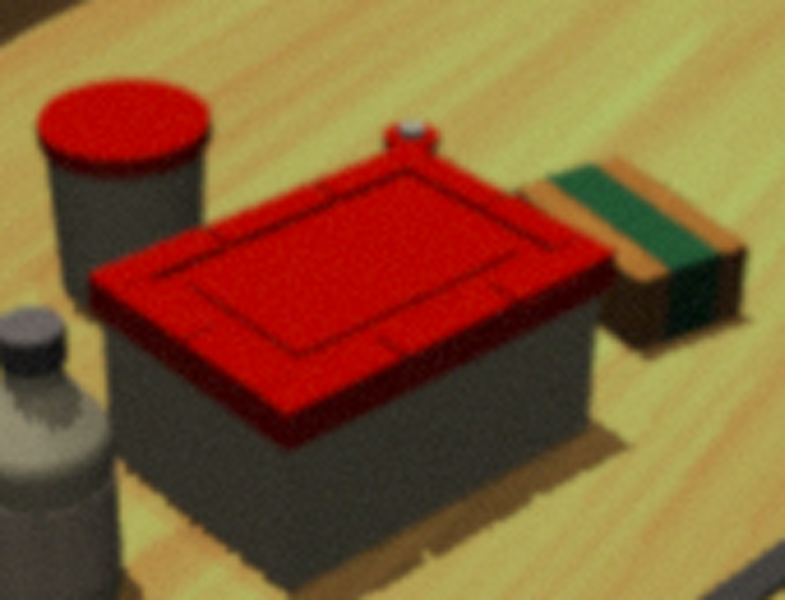

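View pics/t17.png

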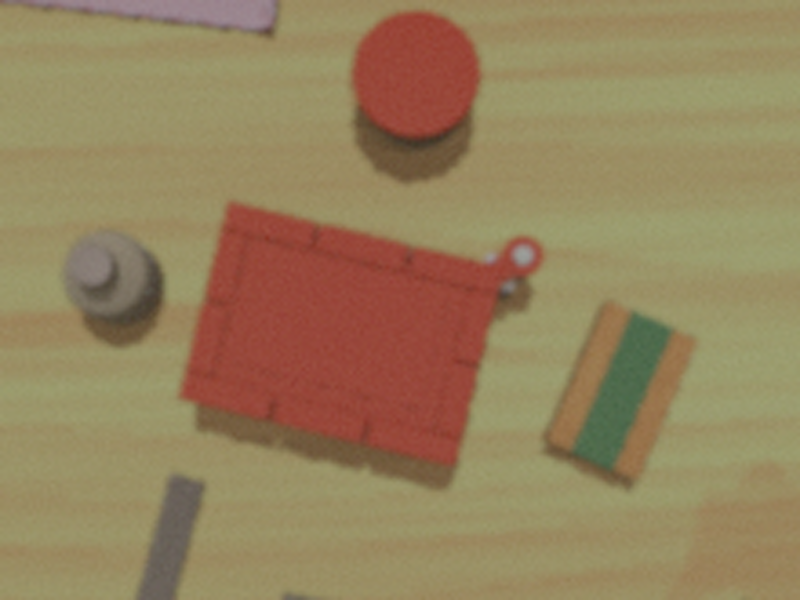

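```bash
python3 - <<'E'
from h import *
np.set_printoptions(precision=4,suppress=True)
s=snapshot("top");im=s["pixels"]
hsv=cv2.cvtColor(im,cv2.COLOR_RGB2HSV)
m=((hsv[...,0]<8)|(hsv[...,0]>172))&(hsv[...,1]>130)
m=m.astype(np.uint8)*255;m[:, :240]=0;m[:,365:]=0;m[:205]=0;m[300:]=0
m=cv2.morphologyEx(m,cv2.MORPH_OPEN,np.ones((13,13),np.uint8))
c=max(cv2.findContours(m,0,1)[0],key=cv2.contourArea);b=cv2.boxPoints(cv2.minAreaRect(c))
Q=np.array([onz(s,p,.09) for p in b]);print(b,Q,"ctr",Q.mean(0))
for i in range(4):
    d=Q[(i+1)%4]-Q[i];print(np.linalg.norm(d),np.arctan2(d[1],d[0]))
E
```

```text
[[259.2353 269.0588]
 [272.7059 215.1765]
 [347.2941 233.8235]
 [333.8235 287.7059]] [[ 0.5489  0.1969  0.09  ]
 [ 0.6708  0.164   0.09  ]
 [ 0.6231 -0.0045  0.09  ]
 [ 0.5023  0.0296  0.09  ]] ctr [0.5863 0.0965 0.09  ]
0.1262744180556804 -0.26364121446996425
0.17515532629262 -1.8469414484043951
0.12545734255309865 2.8662027253905147
0.17367306444147276 1.2992992659464226
```

Lid yaw is about -0.27, which matches the tub, with its centre over the tub's centre. I'll hand in.

```bash
python3 -c "
from workcell import *
print(sign_off())"
```

```text
the job is handed in; nothing more can be done
None
```

I took the pry bar off the tub, laid it flat on the bench, swung the lid shut, and pressed all six rim sections down. The job was handed in at about 22 s of the 72 s allowed; sign-off gives no verdict.

- **Bar:** I lowered it until the fingertips reached the bench, then released it at about (0.40, 0.23). The wrist and side pictures taken after release show it lying flat.
- **Lid:** I pushed it until it stopped hard, with about 27 N at the fingertips. The last top picture puts its yaw at about -0.27 rad, the same as the tub's, and centres it over the tub to within about 2 mm.
- **Rim:** I pressed sections 1 to 6 in order. Each stopped at 90.5–90.7 mm under 18–27 N, against 91 mm for fully seated. The last side picture shows the rim level all the way round.
- **Other things:** In the final pictures the pail, bottle and flat box stand where they were. The carton was out of the last crops, but it looked unmoved in the side view during the final press, and the arm passed about 10 cm above it. The arm ended clear of everything.
- **Check that disagreed:** My first reading of the pin from the side view was about 2 cm off the top view. The top view agreed with the tub's measured position, so I used that one.

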